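# Take the grating panel out of its stand and put it to drain

## Task

The grating stand has been rinsed. Swing its wire bail over to the far side so that the panel is free, slide the green-topped grating panel up out of its sloping channels by the green strip, and stand it upright, green strip up, in a free gap of the wire draining rack. Set it down in the rack rather than letting it fall, and leave the orange-topped panel where it stands.

Things in the scene. Friction and masses are not known exactly. Their poses are not given: they have to be found in the camera images.
- grating_stand: Fixed grating stand: grey catch box 150 x 136 x 45 mm (x, y, z), two white cheeks inside y = +-64 mm. Origin: centre of its underside, z up, x roughly away from the robot, y along the panel's width. The cheeks' channels slope 25 degrees from vertical, their top towards the stand's -x (the robot): the way out is along (-0.423, 0, 0.906) in its frame.
- bail (a joint): Angle of the wire bail about the stand's y axis through bail_hinge. 0 (start, to 0.06): over the panel's top, 4 mm above the green strip, blocking it. Grows as it swings over to the stand's +x side; at 2.0 (its end) it lies level there, clear of panel and hand. Moves freely, its weight holds it at either end; beyond about 0.7 it falls to the far end by itself. Legs at y = +-71 mm.
- bail_hinge (a point): Point on the bail's axis, midway between its legs, at (-6, 0, 107) mm in the stand's frame. The bail's bar is 75 mm from it.
- bail_bar (a point): Middle of the bail's crossbar: black sleeve 12 mm thick, 64 mm long along y, on 6 mm steel wire. With the bail at 0 it is at (-38, 0, 175) mm in the stand's frame, straight up the slope from the hinge.
- green_panel_grip (a point): Centre of the green grip strip on the top edge of the grating panel: 11 mm thick, 70 mm long (y), 25 mm high; take it by its two broad faces. Panel axes: x across its thickness, y along its width, z from its foot up to the strip. The panel is 5 mm thick, 110 mm wide, 150 mm from foot to top of strip, 100 to 200 g.
- green_panel_mid (a point): Centre of the grating panel, half-way up: 75 mm above its foot, 62.5 mm below the middle of the strip; same axes.
- green_panel_foot (a point): Middle of the grating panel's bottom edge, 137.5 mm below the middle of the strip; same axes. At the start it sits at (30, 0, 30) mm in the stand's frame; the channels run 105 mm up from there, 8 mm wide for the 5 mm panel, about 1.5 mm play at each side edge.
- draining_rack: Fixed steel wire rack over a grey drip tray, 170 x 110 x 95 mm (x, y, z). Origin: centre of its underside, z up, x roughly away from the robot. Six 5 mm wire hoops, 85 mm wide along y, top at z = 95 mm, stand at x = -75, -45, .. 75 mm; the five gaps (25 mm clear) are at x = -60, -30, 0, 30, 60 mm. Panels stand across, on rails with top at z = 23 mm, and lean up to 0.25 rad.
- orange_panel_mid (a point): Centre of the other panel (same size, orange strip). It stands in the rack's gap at x = +60 mm, leaning towards +x, its top at z = 170 mm, and stays there. The other four gaps are free.

How it is judged (in metres and radians):
On the way, in this order (a step that is already met when the one before it is completed fails the run):
1. the bail is swung over, clear of the panel (value of joint bail above 1.2 rad), for 0.1 s.
2. the green-topped panel is drawn up out of the channels (z of green_panel_foot in the frame of grating_stand above 0.11 m), for 0.1 s.
At the end, for the whole second after the job is handed in: The green-topped panel stands on the rack's rails in a gap: its foot within the rack's length (78 mm of its centre) and within 25 mm of its middle line, at rail height (12 to 32 mm above the worktop), within 0.35 rad of upright with the strip up, released and at rest (x of green_panel_foot in the frame of draining_rack between -0.078 and 0.078 m and y of green_panel_foot in the frame of draining_rack between -0.025 and 0.025 m and z of green_panel_foot in the frame of draining_rack between 0.012 and 0.032 m and angle between green_panel_foot's own z axis and vertical below 0.35 rad and linear speed of green_panel below 0.02 m/s and contact force between the fingers and green_panel below 0.05 N); the robot touches nothing.
It fails at once if the panel is let go of in the air (foot more than 60 mm above the worktop) (height (world z) of green_panel_foot above 0.06 m and contact force between the fingers and green_panel below 0.05 N).
It fails at once if the orange-topped panel is displaced by more than 25 mm (distance of orange_panel_mid from where it was at the start of the episode above 0.025 m).
It also fails if it takes over 58 s, if anything falls off the work surface, if the arm or the gripper's body presses on something with over 40 N, if the wrist force passes 120 N, or if a joint passes its speed limit or range.

## Robot

A 6-joint arm with a two-finger parallel gripper is mounted at the origin on a cart in front of the work surface, level with it; the furniture and walls round the work are solid. World frame = base frame: x ahead of the robot, y to its left, z up, the work surface at z = 0. Lengths are in m, angles in degrees, forces in N, time in s.
With the tool pointing down it reaches from about 0.35 to 0.925 m from the base axis. Payload 6.4 kg.
Tool frame: the origin (TCP) lies at the very end of the fingers, on their centre line; the grasp point (between the pads) lies 19 mm behind it; z points along the fingers, y is the direction in which the jaws open and shut (so a half turn about z gives the same grasp; the last joint's range is limited). The gripper opens to 85 mm and grips with 20 to 120 N. Pads are 22 mm wide; open, the fingers measure 114 mm over their backs; the gripper's body (76 mm by 85 mm) begins 54 mm behind the grasp point. The pads swing forward as they close: fully open they stand 13 mm farther back than shut.
Start: joints at [-77.642, 14.043, 89.255, -0, 76.702, -9.975], TCP at [0.247, -0.601, 0.231] pointing down, gripper open.
Joint ranges: [-179.41, 179.41], [-58.25, 129.5], [7.25, 145.43], [-54.29, 234.29], [11.92, 165.04], [-157.13, 157.13]. Speed limits (degrees/s): [147.25, 147.25, 180, 180, 180, 180].

## Interface

Orientations are given as a 3x3 rotation matrix whose columns are the frame's x, y, z axes.
In Python, from bench import manip, viewer gives the robot as it stands.
- The arm moves only by the shell command python3 -m pendant 'ROWS'. ROWS is JSON, a list of rows, each a list of 3 entries, a list of its own where there are three numbers: the opening, from 0 (shut) to 1 (fully open), then the shift along the tool's x, y, z in cm, then the turn about the tool's z in degrees. A call has 1 to 20 rows; each row is the pose to reach, as a shift and turn from the pose commanded when the call began, along the tool's axes at that moment; what a row does not reach only later rows make up. A row lasts 1/10 s, in which the tool goes at most 50 mm and 8.59 degrees, less where a joint would pass 70% of its speed; a pose out of reach is approached as far as the arm can. A call with a gripper value outside its range is refused whole. The fingers move at their own pace and stop on an object; the grip force is fixed at half the most. Time passes only in rows, so rows that repeat a pose let the fingers close. It gives the time, the measured TCP pose, the force and the opening at its end, in the units of the state.
- manip.observe(): the state, without advancing time (a new reading comes with each control period).
- viewer.snapshot(name): name is "side" or "top"; returns a dict with "color" (384x512x3 uint8, blue, green, red), "range_z" (384x512 float32, m along the optical axis (not along the pixel's ray), 0 where there is no reading), "K" (3x3 intrinsics, pixels), "D" ([k1, k2, p1, p2, k3] as OpenCV has them; the pictures are not rectified), "rvec" (rotation vector, rad) and "tvec" (3), from world to camera coordinates, as OpenCV has them. Camera axes: x right, y down, z forward; pixel columns grow to the right and rows downward; lengths in m; the calibration is good to about 2 mm. A picture is of the moment at which its call begins.
- manip.close_job(): hands the job in, once; it reports no verdict.
The state is a dict: "time": time; "joints": joint angles; "joint_velocities": joint speeds; "effort": joint torques, N m; "position": TCP position; "ee_rot": TCP orientation; "wrist_force": force on the tool from outside, world axes, zero at the start; "wrist_torque": the same for the moment, N m; "gripper_width": finger opening in m.
Only numpy, scipy, OpenCV 4.12 (cv2) and the standard library are available. Lean on these libraries where they do the work, as an engineer would, in place of code of your own. Each camera call takes 0.05 s, during which the arm holds its last target. There are 200 camera calls.

## Working session

There is one attempt and no reset: what is moved stays moved. The work goes in short steps, Python scripts to look and compute and a shell command to move; the robot and the scene stay as the last step left them, time stands still between calls to the robot, and variables do not carry over. Pictures are saved under pics/ and viewed, about 8 in all and at most 12, crops included, and the job is handed in when it is done.

```bash
ls; mkdir -p pics
cat > h.py <<'E'
import numpy as np, cv2
from bench import manip, viewer
def ray(s,u,v):
    p=cv2.undistortPoints(np.array([[[u,v]]],float),s["K"],s["D"])[0,0]
    R=cv2.Rodrigues(np.array(s["rvec"],float))[0]; t=np.array(s["tvec"],float).ravel()
    return -R.T@t, R.T@np.array([p[0],p[1],1.0]), R, t
def atdepth(s,u,v,w=1):
    z=s["range_z"][int(v)-w:int(v)+w+1,int(u)-w:int(u)+w+1]; z=z[z>0]
    c,d,_,_=ray(s,u,v); return c+d*np.median(z)
def atz(s,u,v,z):
    c,d,_,_=ray(s,u,v); return c+d*(z-c[2])/d[2]
def proj(s,P):
    return cv2.projectPoints(np.array(P,float).reshape(-1,1,3),np.array(s["rvec"],float),np.array(s["tvec"],float),s["K"],s["D"])[0][:,0]
def cloud(s):
    vv,uu=np.mgrid[:384,:512]; p=cv2.undistortPoints(np.stack([uu,vv],-1).reshape(-1,1,2).astype(float),s["K"],s["D"])[:,0]
    R=cv2.Rodrigues(np.array(s["rvec"],float))[0]; t=np.array(s["tvec"],float).ravel()
    z=s["range_z"].reshape(-1,1); P=(np.c_[p,np.ones(len(p))]*z-t)@R
    P[z[:,0]<=0]=np.nan; return P.reshape(384,512,3)
E
python3 - <<'E'
from h import *
import pickle
S={n:viewer.snapshot(n) for n in("side","top")}
pickle.dump(S,open("s0.pkl","wb"))
o=manip.observe(); print(o["time"],o["position"],np.round(o["ee_rot"],3),o["gripper_width"],o["wrist_force"])
for n in S:
    c,d,_,_=ray(S[n],256,192); print(n,c,d,S[n]["K"][0,0])
im=np.vstack([S["side"]["color"],S["top"]["color"]])
cv2.imwrite("pics/a.png",cv2.resize(np.hstack([S["side"]["color"],S["top"]["color"]]),(800,300),interpolation=cv2.INTER_AREA))
cv2.imwrite("pics/side.png",cv2.resize(S["side"]["color"],(800,600)))
cv2.imwrite("pics/top.png",cv2.resize(S["top"]["color"],(800,600)))
E
```

```text
pics
0.1 [ 0.24686503 -0.60074805  0.2302461 ] [[ 0.925  0.38  -0.   ]
 [ 0.38  -0.925  0.002]
 [ 0.    -0.002 -1.   ]] 0.08554720289341086 [ 0.4333551   0.50169984 -0.44279199]
side [ 0.56281115 -0.53283848  0.66578946] [-0.04497597  0.76562412 -0.64180345] 382.7366834097757
top [0.41952962 0.11042852 0.97421804] [ 0.13548297  0.02129958 -0.99059554] 360.3757052959501
```

View pics/side.png

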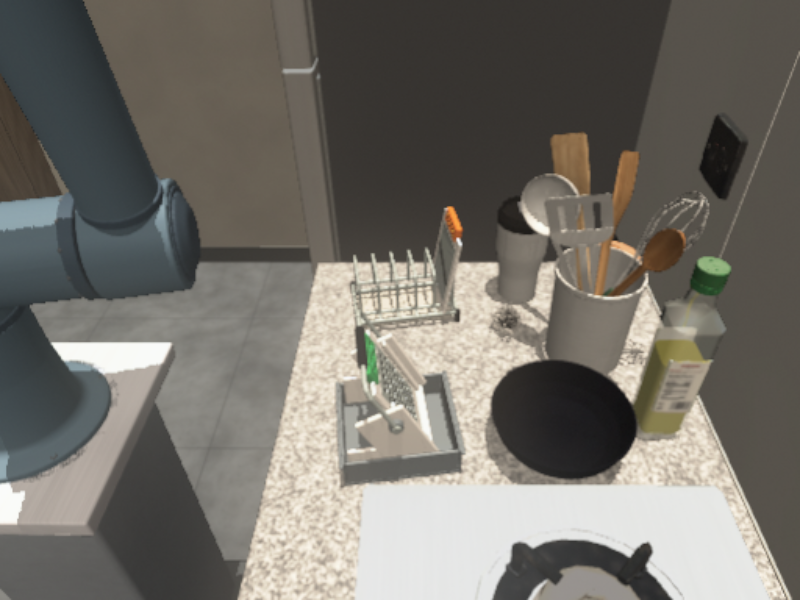

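View pics/top.png

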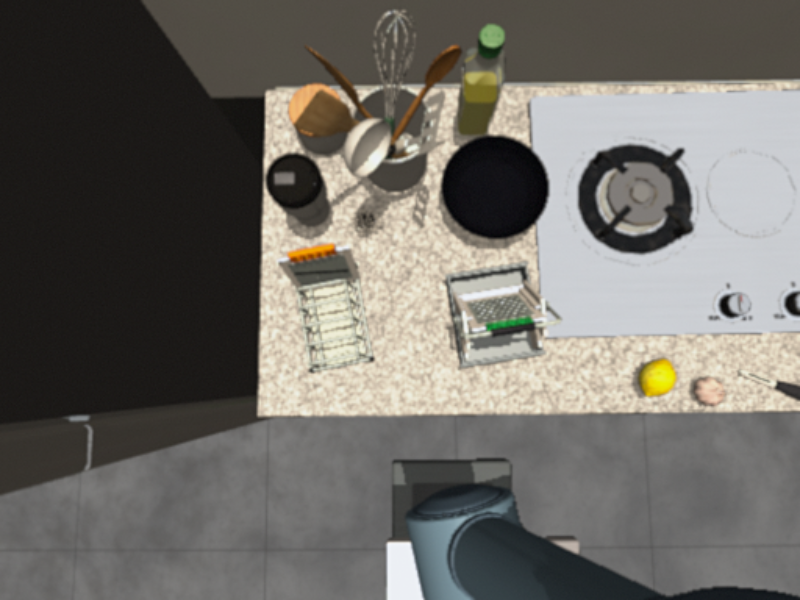

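The side view shows the rack (~400,290) with the orange panel at its right end, and the stand (~400,425) with the green strip at (370,355). The top view shows the stand at (497,313), with the green strip at (508,325) and its rim corners visible, and the rack at (335,320). I'll enlarge crops of both.

Run:
```python
from h import *
import pickle
S=pickle.load(open("s0.pkl","rb"))
a=S["top"]["color"][150:246,165:365]; b=S["side"]["color"][125:320,205:310]
cv2.imwrite("pics/topc.png",cv2.resize(a,(800,384),interpolation=cv2.INTER_CUBIC))
cv2.imwrite("pics/sidec.png",cv2.resize(b,None,fx=3,fy=3,interpolation=cv2.INTER_CUBIC))
for n in S:
    C=cloud(S[n]); hsv=cv2.cvtColor(S[n]["color"],cv2.COLOR_BGR2HSV)
    for nm,lo,hi in(("g",(55,150,60),(75,255,255)),("o",(5,180,150),(16,255,255))):
        m=cv2.inRange(hsv,lo,hi)>0
        m&=(C[...,2]>0.08)&(C[...,2]<0.22)&(C[...,0]<0.72)
        P=C[m]; v,u=np.nonzero(m)
        if len(P)<5: print(n,nm,len(P));continue
        print(n,nm,len(P),"med",np.round(np.median(P,0),4),"min",np.round(P.min(0),3),"max",np.round(P.max(0),3),"uv",u.min(),u.max(),v.min(),v.max())
```

```text
side g 0
side o 99 med [0.6034 0.2474 0.1694] min [0.594 0.222 0.156] max [0.614 0.292 0.172] uv 286 295 132 151
top g 98 med [ 0.4945 -0.0293  0.1635] min [ 0.486 -0.059  0.151] max [0.502 0.002 0.181] uv 312 340 204 210
top o 58 med [0.6004 0.2602 0.1663] min [0.594 0.225 0.153] max [0.612 0.289 0.173] uv 185 213 157 166
```

View pics/topc.png

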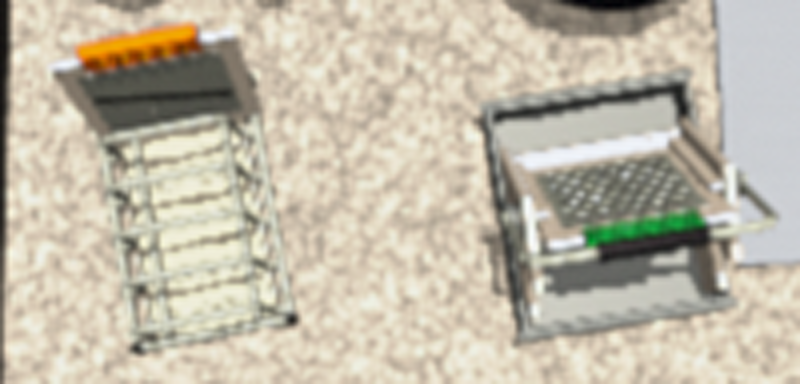

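View pics/sidec.png

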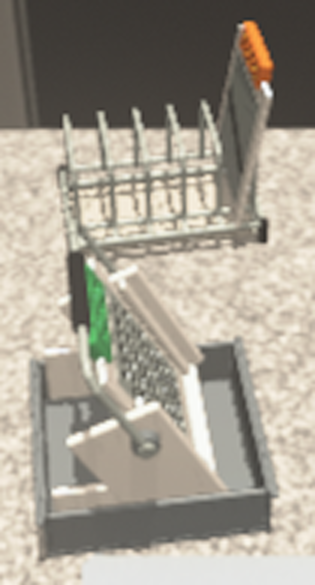

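Run:
```python
from h import *
import pickle
S=pickle.load(open("s0.pkl","rb"))
T=S["top"];D=S["side"]
px=[(487,105),(690,75),(735,302),(518,340)]
P=np.array([atz(T,165+u/4,150+v/4,.045)[:2] for u,v in px]); print("rim",np.round(P,4),P.mean(0))
print([round(float(np.linalg.norm(P[i]-P[(i+1)%4])),4) for i in range(4)])
for n in S:
    C=cloud(S[n]); 
    m=(C[...,2]>.038)&(C[...,2]<.05)&(abs(C[...,0]-.53)<.12)&(abs(C[...,1]+.03)<.11)
    Q=C[m][:,:2].astype(np.float32); r=cv2.minAreaRect(Q); print(n,"box",len(Q),r)
    m=(C[...,2]>.075)&(C[...,2]<.105)&(abs(C[...,0]-.5)<.12)&(abs(C[...,1]-.24)<.08)
    Q=C[m]; print("hoop",len(Q),cv2.minAreaRect(Q[:,:2].astype(np.float32)) if len(Q)>3 else 0)
    # panel plane: stand grating
    m=(C[...,2]>.07)&(C[...,2]<.14)&(abs(C[...,0]-.52)<.05)&(abs(C[...,1]+.03)<.045)
    Q=C[m]; c=Q.mean(0); print("panel",len(Q),c,np.linalg.svd(Q-c)[2][2])
# rack: base near corners
for u,v in[(135,348),(293,320)]: print("rackfoot", [np.round(atz(T,165+u/4,150+v/4,z),4) for z in(0.0,.02)])
# triangulate bar ends: top (600,250),(705,240) ; side sleeve ends crop/3
def tri(a,b):
    c1,d1,_,_=ray(T,165+a[0]/4,150+a[1]/4); c2,d2,_,_=ray(D,205+b[0]/3,125+b[1]/3)
    A=np.c_[d1,-d2]; k=np.linalg.lstsq(A,c2-c1,rcond=None)[0]; p,q=c1+k[0]*d1,c2+k[1]*d2
    return np.round((p+q)/2,4),np.linalg.norm(p-q)
print("sleeve L",tri((600,251),(76,252)),"R",tri((707,238),(80,328)))
print("orange end", tri((80,60),(243,25)))
```

```text
rim [[ 0.5872  0.0496]
 [ 0.6055 -0.0836]
 [ 0.457  -0.1066]
 [ 0.4344  0.0329]] [ 0.52102273 -0.02693531]
[0.1345, 0.1502, 0.1413, 0.1537]
side box 1017 ((0.5214080214500427, -0.02594047784805298), (0.15810221433639526, 0.14196257293224335), 8.879788398742676)
hoop 411 ((0.5202609896659851, 0.23674015700817108), (0.15347792208194733, 0.11075081676244736), 15.011309623718262)
panel 442 [ 0.5156214  -0.02501754  0.11026906] [0.8867902  0.13481202 0.44207337]
top box 552 ((0.5237765908241272, -0.02691756933927536), (0.15805910527706146, 0.14144618809223175), 8.747858047485352)
hoop 558 ((0.5211308002471924, 0.24207830429077148), (0.1477997899055481, 0.10931196063756943), 10.424212455749512)
panel 446 [ 0.52085485 -0.03129086  0.10615179] [-0.88298238 -0.14563336 -0.44624325]
rackfoot [array([0.4324, 0.2866, 0.    ]), array([0.4322, 0.283 , 0.02  ])]
rackfoot [array([0.4501, 0.1801, 0.    ]), array([0.4494, 0.1787, 0.02  ])]
sleeve L (array([ 0.4813, -0.0021,  0.1788]), np.float64(0.00152311596548377)) R (array([ 0.4884, -0.0625,  0.1732]), np.float64(0.001818988675945536))
orange end (array([0.5944, 0.2901, 0.1662]), np.float64(0.0002795850940603657))
```

```bash
cat >> h.py <<'E'
ST=np.array([.5225,-.0265]); SY=np.radians(8.9)
def fr(o,yaw,x,y,z): return np.array([o[0]+x*np.cos(yaw)-y*np.sin(yaw),o[1]+x*np.sin(yaw)+y*np.cos(yaw),z])
def go(P,yaw):  # tool y along yaw
    o=manip.observe(); R=np.array(o["ee_rot"]); d=R.T@(np.array(P)-o["position"])*100
    a=np.degrees(np.arctan2(R[1,1],R[0,1])); t=-((np.degrees(yaw)-a+180)%360-180)
    print("shift cm",np.round(d,2),"turn",round(t,1),"now",np.round(o["position"],4),"F",np.round(o["wrist_force"],1),"w",round(o["gripper_width"],4),"t",o["time"])
E
python3 - <<'E'
from h import *
import pickle
from scipy.optimize import minimize
S=pickle.load(open("s0.pkl","rb"))
Q=[]
for n in S:
    C=cloud(S[n]); m=(C[...,2]>.085)&(C[...,2]<.102)&(abs(C[...,0]-.5)<.1)&(abs(C[...,1]-.24)<.08)
    q=C[m]; Q.append(q)
hx=np.arange(-75,80,30)/1e3
def cost(p,q,full=False):
    c,s=np.cos(p[2]),np.sin(p[2]); d=q[:,:2]-p[:2]; x=d@[c,s]; y=d@[-s,c]
    e=np.abs(x[:,None]-hx).min(1); ey=np.maximum(abs(y)-.0425,0)
    return np.minimum(e,.012).mean()+ey.mean()
for q in Q+[np.vstack(Q)]:
    best=min((minimize(cost,[.525+dx,.243+dy,y],args=(q,),method="Nelder-Mead") for dx in(-.02,-.01,0,.01,.02) for dy in(-.01,0,.01) for y in(.1,.16,.22)),key=lambda r:r.fun)
    print(len(q),best.x,best.fun)
R=best.x
T=S["top"]["color"].copy(); D=S["side"]["color"].copy()
for n,im in(("top",T),("side",D)):
    for x in hx:
        l=[fr(R[:2],R[2],x,y,z) for y,z in((-.0425,.023),(-.0425,.095),(.0425,.095),(.0425,.023))]
        cv2.polylines(im,[np.int32(proj(S[n],l)*16)],False,(0,0,255),1,cv2.LINE_AA,4)
    l=[fr(ST,SY,x,y,.045) for x,y in((-.075,-.068),(.075,-.068),(.075,.068),(-.075,.068))]
    cv2.polylines(im,[np.int32(proj(S[n],l)*16)],True,(255,0,0),1,cv2.LINE_AA,4)
    cv2.polylines(im,[np.int32(proj(S[n],[fr(ST,SY,-.028,y,.155) for y in(-.035,.035)])*16)],True,(255,0,255),1,cv2.LINE_AA,4)
    cv2.polylines(im,[np.int32(proj(S[n],[fr(ST,SY,-.038,y,.175) for y in(-.032,.032)])*16)],True,(0,255,255),1,cv2.LINE_AA,4)
a=cv2.resize(T[150:246,165:365],None,fx=2.4,fy=2.4,interpolation=cv2.INTER_CUBIC); b=cv2.resize(D[125:320,205:310],None,fx=3,fy=3,interpolation=cv2.INTER_CUBIC)
o=np.zeros((585,795,3),np.uint8); o[:a.shape[0],:480]=a; o[:,480:]=b; cv2.imwrite("pics/ov.png",o)
go(fr(ST,SY,-.078,0,.25),SY)
E
```

```text
300 [0.52077758 0.24151439 0.18061734] 0.0034228067208707793
447 [0.52284379 0.24623223 0.1827399 ] 0.002911523654984204
747 [0.52215424 0.24436087 0.17542896] 0.0034382858655162083
shift cm [ 39.73 -44.46  -1.88] turn -76.6 now [ 0.2469 -0.6007  0.2302] F [ 0.4  0.5 -0.4] w 0.0855 t 0.1
```

View pics/ov.png

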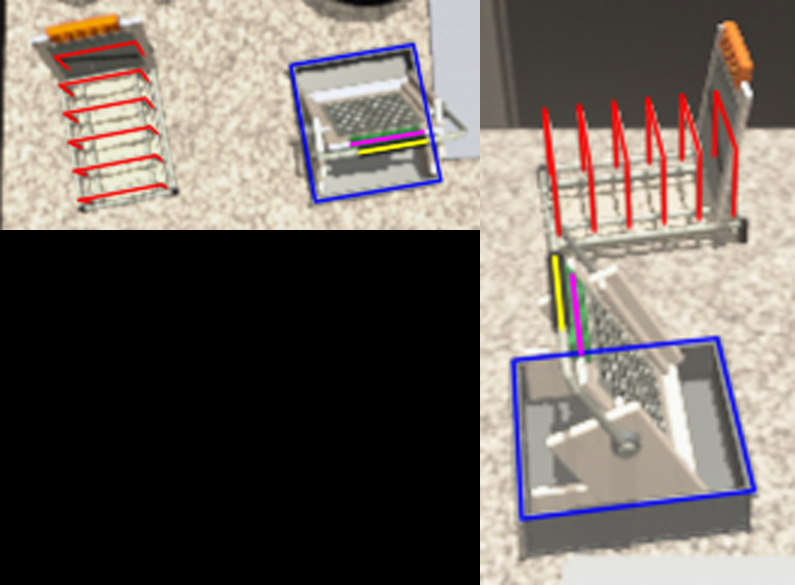

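The overlay fits both objects: rack hoops within ~2 px, stand rim, strip and bar on their edges. Next is moving to the robot side of the bail with the fingers shut.

```bash
python3 -m pendant '[[0,[20,-22,-2],-40],[0,[20,-22,-2],-40],[0,[20,-22,-2],-40],[0,[20,-22,-2],-40],[0,[20,-22,-2],-40],[0,[20,-22,-2],-40],[0,[39.7,-44.5,-2],-76.6],[0,[39.7,-44.5,-2],-76.6],[0,[39.7,-44.5,-2],-76.6],[0,[39.7,-44.5,-2],-76.6],[0,[39.7,-44.5,-2],-76.6],[0,[39.7,-44.5,-2],-76.6],[0,[39.7,-44.5,-2],-76.6],[0,[39.7,-44.5,-2],-76.6],[0,[39.7,-44.5,-2],-76.6],[0,[39.7,-44.5,-2],-76.6],[0,[39.7,-44.5,-2],-76.6],[0,[39.7,-44.5,-2],-76.6]]'; python3 -c "
from h import *
go(fr(ST,SY,-.078,0,.174),SY); go(fr(ST,SY,.012,0,.176),SY)"
```

```text
time: 1.9
position: [0.445, -0.0397, 0.2513]
ee_rot: [[-0.153, 0.988, -0.0], [0.988, 0.153, -0.0], [-0.0, -0.0, -1.0]]
wrist_force: [-0.2, -0.4, 0.1]
gripper_width: 0.0001
shift cm [0.1  0.06 7.73] turn -0.1 now [ 0.445  -0.0397  0.2513] F [-0.2 -0.4  0.1] w 0.0001 t 1.9
shift cm [0.11 9.06 7.53] turn -0.1 now [ 0.445  -0.0397  0.2513] F [-0.2 -0.4  0.1] w 0.0001 t 1.9
```

```bash
python3 -m pendant '[[0,[0.1,0,4],0],[0,[0.1,0,7.7],0],[0,[0.1,0,7.7],0],[0,[0.1,1,7.7],0],[0,[0.1,2,7.7],0],[0,[0.1,3,7.7],0],[0,[0.1,4,7.7],0],[0,[0.1,5,7.7],0],[0,[0.1,6,7.7],0],[0,[0.1,7,7.7],0],[0,[0.1,8,7.7],0],[0,[0.1,9,7.7],0],[0,[0.1,10,7.7],0],[0,[0.1,10,7.7],0],[0,[0.1,10,7.7],0],[0,[0.1,10,5],0],[0,[0.1,10,2],0],[0,[0.1,10,2],0],[0,[0.1,10,2],0]]'
python3 - <<'E'
from h import *
S={n:viewer.snapshot(n) for n in("side","top")}
a=S["top"]["color"][150:246,265:365]; b=S["side"]["color"][180:320,180:330]
cv2.imwrite("pics/b.png",np.hstack([cv2.resize(a,(400,384)),cv2.resize(b,(400,384))]))
go(fr(ST,SY,-.028,0,.24),SY)
E
```

```text
time: 3.8
position: [0.5437, -0.0223, 0.2317]
ee_rot: [[-0.155, 0.988, 0.001], [0.988, 0.155, -0.0], [-0.0, 0.001, -1.0]]
wrist_force: [0.5, -0.0, -0.1]
gripper_width: 0.0001
shift cm [-0.12 -4.87 -1.  ] turn 0.0 now [ 0.5428 -0.0221  0.2299] F [ 0.2 -0.2  0.1] w 0.0001 t 3.9
```

View pics/b.png

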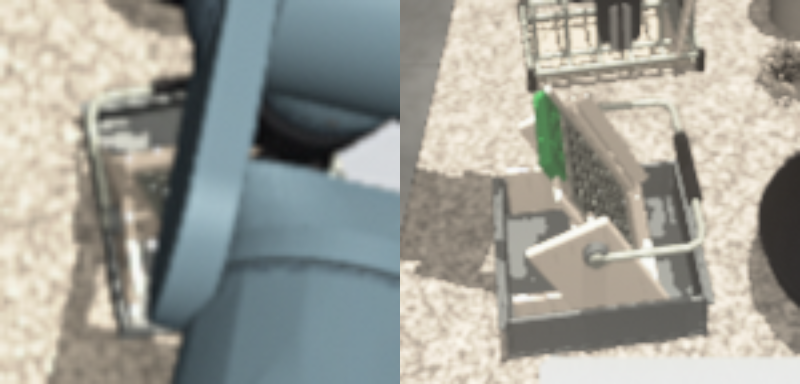

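The bail lies level on the far side: its black sleeve is at (687,165) in the right half of the picture, and the green strip at (550,135) is free. I'll check the strip's position and move over it.

Run:
```python
from h import *
s=viewer.snapshot("side"); C=cloud(s); hsv=cv2.cvtColor(s["color"],cv2.COLOR_BGR2HSV)
m=(cv2.inRange(hsv,(50,120,40),(80,255,255))>0)&(C[...,0]<.6)&(C[...,2]>.1)&(C[...,2]<.2)
P=C[m]; d=P[:,:2]-ST; x=d@[np.cos(SY),np.sin(SY)]; y=d@[-np.sin(SY),np.cos(SY)]
for n,a in(("x",x),("y",y),("z",P[:,2])): print(n,np.round(np.percentile(a,[2,20,50,80,98]),4))
print(len(P)); k=np.polyfit(P[:,2],x,1); print("x at z .155",np.polyval(k,.155),"slope",k[0])
go(fr(ST,SY,-.028,0,.20),SY); go(fr(ST,SY,-.028,0,.142),SY)
```

```text
x [-0.0362 -0.0361 -0.0351 -0.0333 -0.0322]
y [0.0264 0.0269 0.0282 0.0292 0.0292]
z [0.1638 0.1642 0.1655 0.1666 0.1669]
4
x at z .155 -0.0456163259447987 slope 1.0576635925430888
shift cm [-0.13 -4.86  2.98] turn 0.0 now [ 0.5428 -0.0221  0.2297] F [0.3 0.3 0.1] w -0.0002 t 3.95
shift cm [-0.13 -4.85  8.78] turn 0.0 now [ 0.5428 -0.0221  0.2297] F [0.3 0.3 0.1] w -0.0002 t 3.95
```

```bash
python3 -m pendant '[[0.6,[-0.1,-2.5,0],0],[0.6,[-0.1,-4.85,0],0],[0.6,[-0.1,-4.85,0],0],[0.6,[-0.1,-4.85,3],0],[0.6,[-0.1,-4.85,5],0],[0.6,[-0.1,-4.85,7],0],[0.6,[-0.1,-4.85,8.8],0],[0.6,[-0.1,-4.85,8.8],0],[0.6,[-0.1,-4.85,8.8],0]]'
python3 - <<'E'
from h import *
s=viewer.snapshot("side")
cv2.imwrite("pics/c.png",cv2.resize(s["color"][170:320,180:330],(600,600),interpolation=cv2.INTER_CUBIC))
go(fr(ST,SY,-.028,0,.142),SY)
E
```

```text
time: 4.85
position: [0.496, -0.0307, 0.143]
ee_rot: [[-0.155, 0.988, -0.001], [0.988, 0.155, 0.0], [0.001, -0.001, -1.0]]
wrist_force: [1.4, 0.3, 1.0]
gripper_width: 0.0513
shift cm [ 0.03 -0.17  0.18] turn 0.0 now [ 0.4966 -0.0308  0.1438] F [-0.  -0.6 -0.5] w 0.0514 t 4.9
```

View pics/c.png

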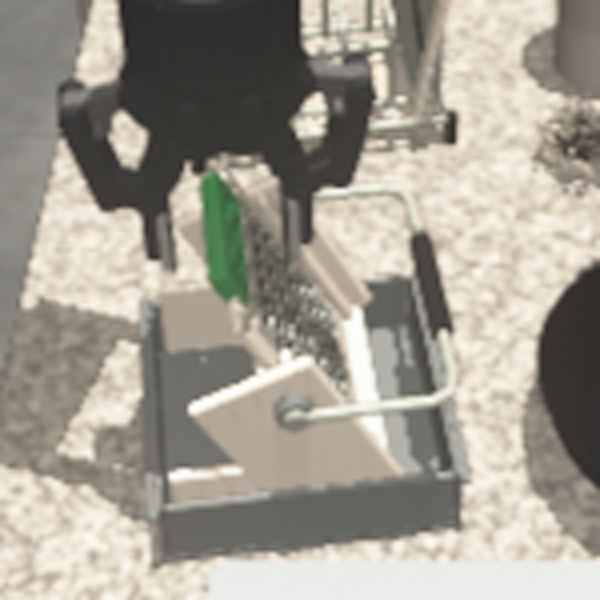

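The open fingers at (160,240) and (300,240) straddle the green strip at (225,235), centred to a millimetre or two. Closing now.

```bash
python3 -m pendant '[[0.4,[0,-0.15,0.1],0],[0.3,[0,-0.15,0.1],0],[0.2,[0,-0.15,0.1],0],[0,[0,-0.15,0.1],0],[0,[0,-0.15,0.1],0],[0,[0,-0.15,0.1],0],[0,[0,-0.15,0.1],0],[0,[0,-0.15,0.1],0]]'; python3 -c "
from h import *
go(fr(ST,SY,-.028,0,.142),SY)"
```

```text
time: 5.7
position: [0.4965, -0.0311, 0.1442]
ee_rot: [[-0.155, 0.988, 0.006], [0.988, 0.155, -0.0], [-0.001, 0.005, -1.0]]
wrist_force: [2.5, 2.2, 7.2]
gripper_width: 0.0161
shift cm [ 0.06 -0.16  0.22] turn 0.0 now [ 0.4965 -0.0311  0.1442] F [2.5 2.2 7.2] w 0.0161 t 5.7
```

```bash
python3 -m pendant '[[0,[0,-0.2,-0.4],0],[0,[0,-0.4,-0.9],0],[0,[0,-0.6,-1.35],0],[0,[0,-0.85,-1.8],0],[0,[0,-1.05,-2.25],0],[0,[0,-1.25,-2.7],0],[0,[0,-1.25,-2.7],0]]'
python3 - <<'E'
from h import *
s=viewer.snapshot("side")
cv2.imwrite("pics/d.png",cv2.resize(s["color"][170:320,180:330],(600,600),interpolation=cv2.INTER_CUBIC))
go(fr(ST,SY,-.028,0,.142),SY)
E
```

```text
time: 6.4
position: [0.4839, -0.0331, 0.1707]
ee_rot: [[-0.155, 0.988, 0.006], [0.988, 0.155, -0.0], [-0.001, 0.006, -1.0]]
wrist_force: [4.9, 2.1, 3.3]
gripper_width: 0.0165
shift cm [0.06 1.1  2.87] turn 0.0 now [ 0.4839 -0.0331  0.1707] F [4.7 1.6 3.4] w 0.0171 t 6.45
```

View pics/d.png

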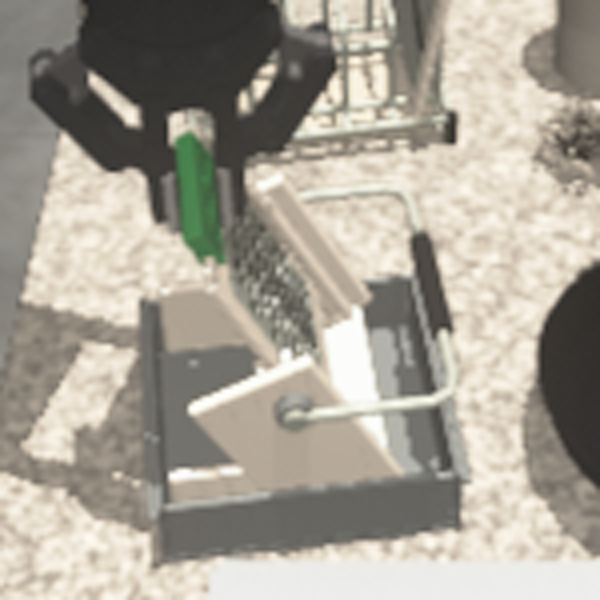

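The panel is rising with the grip: the strip is at (198,195) and the panel's foot has moved up the channel. I'll keep pulling along the slope.

```bash
python3 -m pendant '[[0,[0,-0.2,-0.45],0],[0,[0,-0.4,-0.9],0],[0,[0,-0.65,-1.4],0],[0,[0,-0.85,-1.8],0],[0,[0,-1.05,-2.3],0],[0,[0,-1.3,-2.75],0],[0,[0,-1.5,-3.2],0],[0,[0,-1.7,-3.65],0],[0,[0,-1.9,-4.1],0],[0,[0,-2.15,-4.6],0],[0,[0,-2.35,-5],0],[0,[0,-2.55,-5.5],0],[0,[0,-2.55,-5.5],0]]'; python3 -m pendant '[[0,[0,-0.2,-0.45],0],[0,[0,-0.4,-0.9],0],[0,[0,-0.65,-1.4],0],[0,[0,-0.85,-1.8],0],[0,[0,-1.05,-2.3],0],[0,[0,-1.3,-2.75],0],[0,[0,-1.5,-3.2],0],[0,[0,-1.7,-3.65],0],[0,[0,-1.9,-4.1],0],[0,[0,-2.15,-4.6],0],[0,[0,-2.35,-5],0],[0,[0,-2.55,-5.5],0],[0,[0,-2.55,-5.5],0]]'
python3 - <<'E'
from h import *
s=viewer.snapshot("side")
cv2.imwrite("pics/e.png",cv2.resize(s["color"][120:320,170:370],(600,600),interpolation=cv2.INTER_CUBIC))
go(fr(ST,SY,-.028,0,.142),SY)
E
```

```text
time: 7.75
position: [0.4584, -0.037, 0.2254]
ee_rot: [[-0.155, 0.988, 0.005], [0.988, 0.155, -0.0], [-0.001, 0.005, -1.0]]
wrist_force: [5.1, 0.9, 3.2]
gripper_width: 0.0166
time: 9.05
position: [0.432, -0.041, 0.2802]
ee_rot: [[-0.155, 0.988, 0.001], [0.988, 0.155, -0.001], [-0.001, 0.001, -1.0]]
wrist_force: [0.4, -0.8, -1.4]
gripper_width: 0.01
shift cm [ 0.03  6.36 13.78] turn 0.0 now [ 0.4319 -0.041   0.2798] F [ 0.2  0.6 -1.5] w 0.0095 t 9.1
```

View pics/e.png

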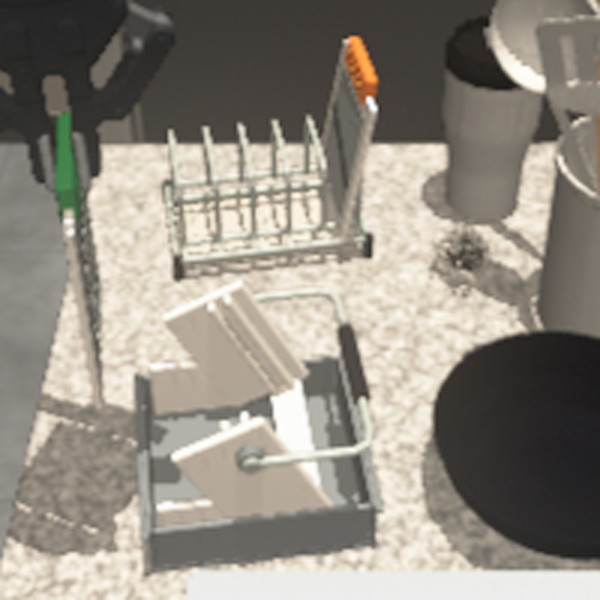

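The panel is clear of the channels and hangs almost upright from the pads: strip (65,165), near foot corner (98,405). The orange panel is untouched. I'll measure the panel's tilt and foot position from the depth image, then plan the move to the rack.

```bash
cat > m.py <<'E'
from h import *
o=manip.observe(); p=np.array(o["position"]); R=np.array(o["ee_rot"])
for n in("side","top"):
    s=viewer.snapshot(n); C=cloud(s)
    d=(C-p)@R   # tool frame
    m=(abs(d[...,0])<.058)&(abs(d[...,1])<.045)&(d[...,2]>.012)&(d[...,2]<.145)
    if m.sum()<30: print(n,m.sum()); continue
    q=d[m]
    for z in np.arange(.015,.15,.02):
        k=abs(q[:,2]-z)<.01
        if k.sum()>3: print(n,"z %.3f"%z,k.sum(),"y med %.4f [%.4f %.4f]  x [%.4f %.4f]"%(np.median(q[k,1]),*np.percentile(q[k,1],[5,95]),*np.percentile(q[k,0],[2,98])))
    print("max tool z",np.percentile(q[:,2],99))
E
python3 m.py
python3 - <<'E'
from h import *
RK=np.array([.522,.2445]);RY=np.radians(10.2)
go(fr(RK,RY,-.030,0,.28),RY)
E
```

```text
side z 0.015 55 y med 0.0012 [-0.0033 0.0026]  x [-0.0535 0.0185]
side z 0.035 71 y med 0.0010 [-0.0031 0.0028]  x [-0.0539 0.0311]
side z 0.055 90 y med 0.0011 [-0.0034 0.0029]  x [-0.0539 0.0416]
side z 0.075 83 y med 0.0011 [-0.0030 0.0025]  x [-0.0540 0.0437]
side z 0.095 72 y med 0.0011 [-0.0036 0.0026]  x [-0.0539 0.0428]
side z 0.115 48 y med 0.0006 [-0.0032 0.0027]  x [-0.0544 0.0453]
side z 0.135 5 y med 0.0000 [-0.0032 0.0007]  x [-0.0535 -0.0054]
max tool z 0.12525435346694902
top z 0.015 4 y med 0.0020 [-0.0003 0.0027]  x [0.0414 0.0556]
top z 0.035 8 y med 0.0026 [-0.0005 0.0043]  x [0.0335 0.0557]
top z 0.055 5 y med 0.0029 [0.0000 0.0043]  x [0.0298 0.0557]
top z 0.075 4 y med 0.0021 [0.0000 0.0029]  x [0.0374 0.0556]
top z 0.095 7 y med 0.0024 [-0.0019 0.0042]  x [0.0206 0.0554]
max tool z 0.12632233933988898
shift cm [26.72 10.35 -0.08] turn -1.3 now [ 0.4317 -0.0409  0.2792] F [ 0.4  0.4 -0.9] w 0.0093 t 9.2
```

```bash
python3 -m pendant '[[0,[1,0.4,0],0],[0,[3,1.2,0],0],[0,[5.5,2.1,0],0],[0,[8,3.1,0],0],[0,[10.5,4.1,0],0],[0,[13,5,0],0],[0,[15.5,6,0],0],[0,[18,7,0],0],[0,[20.5,8,0],-1],[0,[23,9,0],-1.3],[0,[25,9.7,0],-1.3],[0,[26.2,10.2,0],-1.3],[0,[26.7,10.35,0],-1.3],[0,[26.7,10.35,0],-1.3],[0,[26.7,10.35,0],-1.3],[0,[26.7,10.35,0],-1.3]]'; python3 m.py
python3 - <<'E'
from h import *
RK=np.array([.522,.2445]);RY=np.radians(10.2)
go(fr(RK,RY,-.030,0,.149),RY)
s=viewer.snapshot("side"); im=s["color"]
cv2.imwrite("pics/f.png",cv2.resize(im[60:230,180:350],(600,600),interpolation=cv2.INTER_CUBIC))
E
```

```text
time: 10.8
position: [0.4926, 0.2383, 0.2793]
ee_rot: [[-0.177, 0.984, 0.0], [0.984, 0.177, -0.0], [-0.0, 0.0, -1.0]]
wrist_force: [-0.1, 0.4, -1.0]
gripper_width: 0.0097
side z 0.015 26 y med -0.0046 [-0.0053 -0.0011]  x [-0.0539 0.0226]
side z 0.035 55 y med -0.0048 [-0.0053 0.0001]  x [-0.0544 0.0412]
side z 0.055 46 y med -0.0048 [-0.0053 -0.0008]  x [-0.0534 0.0538]
side z 0.075 45 y med -0.0049 [-0.0054 -0.0014]  x [-0.0554 0.0390]
side z 0.095 47 y med -0.0048 [-0.0055 -0.0005]  x [-0.0538 0.0529]
side z 0.115 36 y med -0.0048 [-0.0051 -0.0013]  x [-0.0544 0.0446]
side z 0.135 5 y med -0.0041 [-0.0046 -0.0021]  x [-0.0506 0.0017]
max tool z 0.1272124516760707
top z 0.015 7 y med -0.0025 [-0.0026 -0.0024]  x [-0.0529 -0.0352]
top z 0.035 17 y med -0.0023 [-0.0030 -0.0012]  x [-0.0545 -0.0332]
top z 0.055 15 y med -0.0025 [-0.0028 -0.0009]  x [-0.0545 -0.0306]
top z 0.075 17 y med -0.0024 [-0.0030 -0.0009]  x [-0.0546 -0.0288]
top z 0.095 16 y med -0.0025 [-0.0029 -0.0008]  x [-0.0546 -0.0280]
top z 0.115 13 y med -0.0023 [-0.0026 0.0003]  x [-0.0544 -0.0251]
max tool z 0.12560027587275743
shift cm [ 0.08 -0.   13.04] turn -0.0 now [0.4926 0.2384 0.2794] F [ 0.9  0.6 -0.6] w 0.0097 t 10.9
```

View pics/f.png

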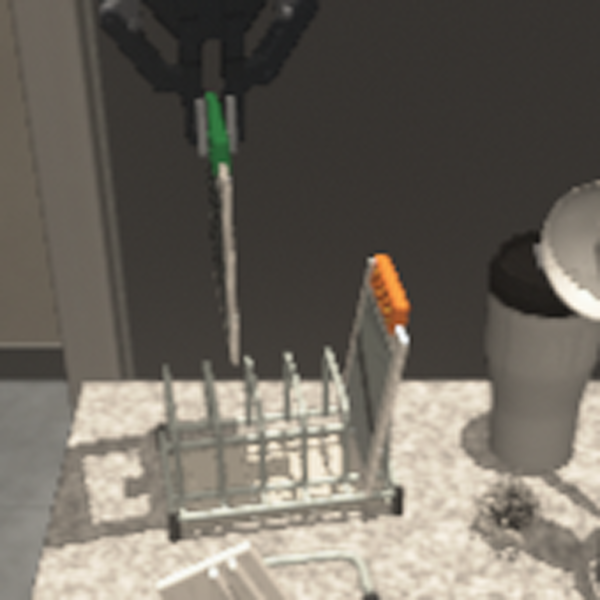

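The panel hangs upright above the second gap, near foot corner (235,362), between hoop tops 2 (205,365) and 3 (248,360). Lowering it to just above the rails.

```bash
python3 -m pendant '[[0,[0,0,1],0],[0,[0,0,2],0],[0,[0,0,3.5],0],[0,[0,0,5],0],[0,[0,0,6],0],[0,[0,0,7],0],[0,[0,0,8],0],[0,[0,0,9],0],[0,[0,0,10],0],[0,[0,0,11],0],[0,[0,0,11.5],0],[0,[0,0,12],0],[0,[0,0,12.4],0],[0,[0,0,12.4],0]]'
python3 - <<'E'
from h import *
RK=np.array([.522,.2445]);RY=np.radians(10.2)
go(fr(RK,RY,-.030,0,.149),RY)
s=viewer.snapshot("side"); im=s["color"]
cv2.imwrite("pics/g.png",cv2.resize(im[80:230,190:340],(600,600),interpolation=cv2.INTER_CUBIC))
E
```

```text
time: 12.35
position: [0.4924, 0.2389, 0.1548]
ee_rot: [[-0.178, 0.984, -0.001], [0.984, 0.178, -0.0], [-0.0, -0.001, -1.0]]
wrist_force: [-0.7, 0.7, -2.1]
gripper_width: 0.0099
shift cm [0.03 0.02 0.58] turn 0.0 now [0.4924 0.2389 0.1548] F [-0.7  0.7 -2.1] w 0.0099 t 12.35
```

View pics/g.png

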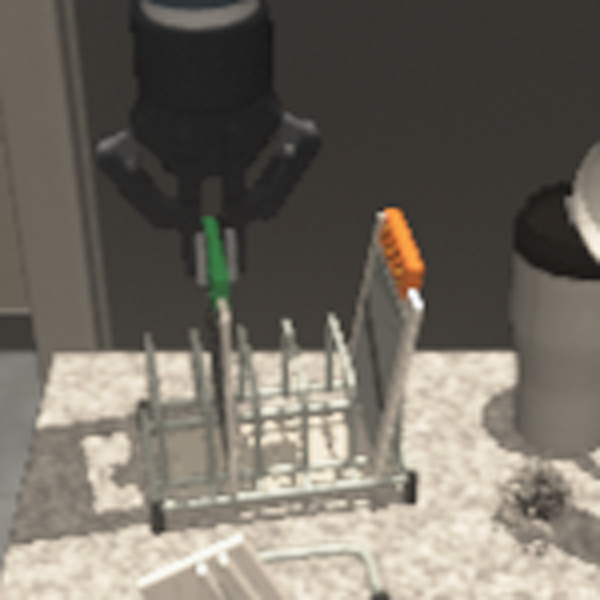

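The panel is in the gap between hoops 2 and 3, with its foot at about (235,490), just above the rail. I'll lower it by millimetres until the force shows contact.

```bash
python3 -m pendant '[[0,[0,0,0.2],0],[0,[0,0,0.4],0],[0,[0,0,0.4],0],[0,[0,0,0.4],0]]';python3 -m pendant '[[0,[0,0,0.1],0],[0,[0,0,0.2],0],[0,[0,0,0.2],0],[0,[0,0,0.2],0]]'
```

```text
time: 12.8
position: [0.4926, 0.239, 0.1513]
ee_rot: [[-0.178, 0.984, 0.0], [0.984, 0.178, 0.0], [0.0, 0.0, -1.0]]
wrist_force: [0.1, -0.6, -1.3]
gripper_width: 0.0093
time: 13.2
position: [0.4932, 0.2392, 0.1507]
ee_rot: [[-0.178, 0.984, 0.001], [0.984, 0.178, 0.0], [0.0, 0.001, -1.0]]
wrist_force: [-1.8, 0.1, 4.5]
gripper_width: 0.0098
```

```bash
python3 -m pendant '[[0.15,[0,0,0],0],[0.2,[0,0,0],0],[0.3,[0,0,0],0],[0.4,[0,0,0],0],[0.5,[0,0,0],0],[0.6,[0,0,0],0],[0.7,[0,0,0],0],[0.8,[0,0,0],0],[0.9,[0,0,0],0],[1,[0,0,0],0],[1,[0,0,0],0],[1,[0,0,0],0]]'
python3 - <<'E'
from h import *
s=viewer.snapshot("side"); im=s["color"]
cv2.imwrite("pics/i.png",cv2.resize(im[80:230,190:340],(600,600),interpolation=cv2.INTER_CUBIC))
E
```

```text
time: 14.4
position: [0.4926, 0.239, 0.1493]
ee_rot: [[-0.178, 0.984, 0.0], [0.984, 0.178, 0.0], [-0.0, 0.0, -1.0]]
wrist_force: [0.9, 0.5, -0.7]
gripper_width: 0.0856
```

View pics/i.png

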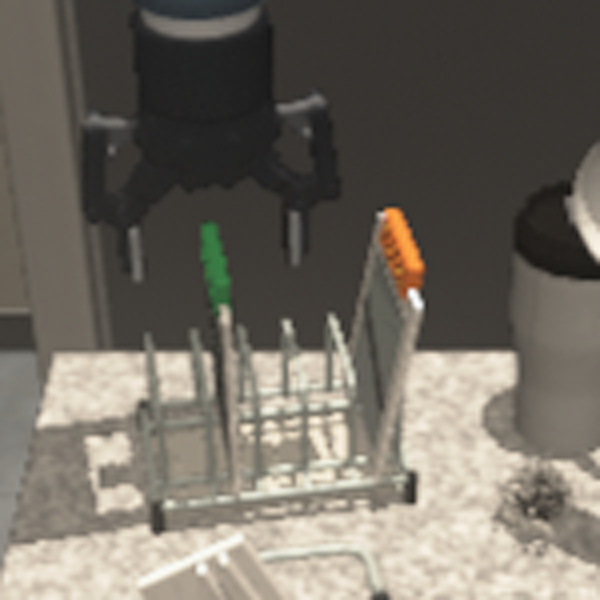

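The panel stands by itself in the gap, with its strip at (215,265), clear of both open fingers. I'll retreat straight up and check.

```bash
python3 -m pendant '[[1,[0,0,-1],0],[1,[0,0,-2.5],0],[1,[0,0,-5],0],[1,[0,0,-8],0],[1,[0,0,-12],0],[1,[0,0,-12],0],[1,[0,0,-12],0],[1,[0,0,-12],0],[1,[0,0,-12],0],[1,[0,0,-12],0],[1,[0,0,-12],0],[1,[0,0,-12],0],[1,[0,0,-12],0],[1,[0,0,-12],0]]'
python3 - <<'E'
from h import *
RK=np.array([.522,.2445]);RY=np.radians(10.2)
for k in range(2):
    s=viewer.snapshot("side"); C=cloud(s); d=C[...,:2]-RK
    x=d@[np.cos(RY),np.sin(RY)]; y=d@[-np.sin(RY),np.cos(RY)]; z=C[...,2]
    m=(x>-.075)&(x<-.005)&(abs(y+.055)<.003)&(z>.03)&(z<.15)
    f=np.polyfit(z[m],x[m],1); m2=(x>-.07)&(x<0)&(abs(y)<.035)&(z>.13)&(z<.2)
    print(m.sum(),"foot x",np.polyval(f,.023),"lean",np.arctan(f[0]),"top z",np.percentile(z[m2],98),"ymin",np.nanmin(y[(x>-.06)&(x<-.01)&(z>.1)&(z<.14)&(abs(y)<.08)]))
    m=(cv2.inRange(cv2.cvtColor(s["color"],cv2.COLOR_BGR2HSV),(5,180,150),(16,255,255))>0)&(z>.08)&(z<.22)&(C[...,0]<.72)
    print("orange med",np.median(C[m],0))
cv2.imwrite("pics/j.png",cv2.resize(s["color"],(640,480)))
o=manip.observe(); print(o["position"],o["wrist_force"],o["time"])
E
```

```text
time: 15.85
position: [0.4926, 0.239, 0.2692]
ee_rot: [[-0.178, 0.984, -0.0], [0.984, 0.178, -0.0], [-0.0, -0.0, -1.0]]
wrist_force: [0.4, -0.0, 0.4]
gripper_width: 0.0855
54 foot x -0.030618891739671274 lean -0.009642197951307272 top z 0.1740081843760152 ymin -0.054649326656824364
orange med [0.60328712 0.24605111 0.16958461]
51 foot x -0.0308330749641192 lean -0.01022504720657934 top z 0.17420342433839506 ymin -0.055468232854597156
orange med [0.60330152 0.24641995 0.16915248]
[0.49257711 0.23896316 0.26929174] [ 0.53166462 -0.35475616 -0.79840718] 15.95
```

```bash
python3 -c "
from bench import manip
print(manip.close_job())"
```

```text
the job is handed in; nothing more can be done
None
```

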